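# Grade the goat's cheeses on the display step

## Robot

A 6-joint arm with a two-finger parallel gripper is mounted at the origin on the work surface. World frame = base frame: x ahead of the robot, y to its left, z up, the work surface at z = 0. Lengths are in m, angles in rad, forces in N, time in s.
With the tool pointing down it reaches from about 0.375 to 0.975 m from the base axis. Payload 3.8 kg.
Tool frame: the origin (TCP) lies between the finger pads; the fingertips stand 11 mm ahead of it and the grasp point (between the pads) lies 8 mm behind it; z points along the fingers, y is the line along which they close (so a half turn about z gives the same grasp; the last joint's range is limited). The gripper opens to 88 mm and grips with 3 to 60 N. Pads are 18 mm wide; open, the fingers measure 123 mm over their backs; the gripper's body (75 mm by 187 mm) begins 45 mm behind the grasp point.
Start: joints at [-1.287, 0.264, 1.604, -0, 1.274, -0.037], TCP at [0.213, -0.641, 0.25] pointing down, gripper open.
Joint ranges: [-2.63, 2.63], [-0.94, 2.18], [0.31, 2.57], [-1.31, 4.45], [0, 2.66], [-2.55, 2.55]. Speed limits (rad/s): [2.57, 2.57, 3.14, 3.14, 3.14, 3.14].

## Interface

Orientations are given as a rotation vector (axis times angle).
In Python, from bench import bot gives the robot as it stands.
- The arm moves only by the tool move_arm, never from a script. Its argument "motion" is a list of rows, each a list of 7 numbers: the turn, a rotation vector about the tool's x, y, z in degrees, then the shift along the tool's x, y, z in cm, then the closure, from -1 (fully open) to 1 (shut). In form: [[ax, ay, az, tx, ty, tz, grip], ...]. A call has 1 to 10 rows; each row shifts and turns the commanded pose from where the row before left it, along the tool's axes as they then stand; what a row does not reach is not made up. A row lasts 1/12 s, in which the tool goes at most 41.7 mm and 7.16 degrees, less where a joint would pass 70% of its speed; a pose out of reach is approached as far as the arm can. A call is refused whole if a number of a shift passes 4.17 or a number of a turn 7.16, either way. A call with a gripper value outside its range is refused whole. The fingers move at their own pace and stop on an object; "grip_force" is the grip in N (left out, the last holds). Time passes only in rows, so rows that do not move let the fingers close. It gives the time, the measured TCP pose, the force, the opening and the grip force at its end, in the units of the state.
- bot.get_state(): the state, without advancing time (a new reading comes with each control period).
- bot.read_camera(name): name is "scene" or "side" or "wrist"; returns a dict with "pixels" (480x640x3 uint8, blue, green, red), "vfov" (degrees; the focal length in pixels is half the picture's height over the tangent of half this angle, whatever the lens; pixels are square), "cx", "cy" (the principal point, pixels), "R" (3x3) and "t" (3): a world point X has camera coordinates R X + t; the wrist camera has in their place "tool_from_camera" (4x4, takes a point from camera to tool coordinates, whose origin is the TCP and whose axes are the flange's). Camera axes: x right, y down, z forward; pixel columns grow to the right and rows downward; lengths in m; the calibration is good to about 2 mm. A picture is of the moment at which its call begins: read the wrist's pose just before it. There is no depth.
- bot.finish_job(): hands the job in; it is judged then, once.
The state is a dict: "time_s": time; "joints": joint angles; "joint_velocities": joint speeds; "joint_efforts": joint torques, N m; "ee_pos": TCP position; "orientation": TCP orientation; "ft_force": force on the tool from outside, world axes, zero at the start; "wrist_torque": the same for the moment, N m; "finger_gap": finger opening in m; "gripper_force": force on a finger pad.
Only numpy, scipy, OpenCV 4.12 (cv2) and the standard library are available. Lean on these libraries where they do the work, as an engineer would, in place of code of your own. Each camera call takes 0.05 s, during which the arm holds its last target. There are 200 camera calls.

## Task

Dress the display: set the four goat's cheeses from the straw mat on the row of slates, one upright in the middle of each slate, graded by size, with the largest next to the price ticket and each one after it smaller, so that the smallest ends up beside the honey jar. Set each cheese down gently rather than letting it drop, never tip one over, and leave the ticket and the jar standing where they are.

Things in the scene. Friction and masses are not known exactly. Their poses are not given: they have to be found in the camera images.
- cheese_largest: The largest of the four goat's cheeses: a loose upright drum, cream-white rind, straight sides, 66 mm across, 50 mm high, about 180 g. At the start the four stand in any order, at least 95 mm apart, on the brown straw mat (4 mm thick, on the counter) between robot and display step. Origin: centre of its underside; z up.
- cheese_second: The second largest of the four goat's cheeses: a loose upright drum, cream-white rind, straight sides, 53 mm across, 42 mm high, about 97 g. At the start the four stand in any order, at least 95 mm apart, on the brown straw mat (4 mm thick, on the counter) between robot and display step. Origin: centre of its underside; z up.
- cheese_third: The third largest of the four goat's cheeses: a loose upright drum, cream-white rind, straight sides, 42 mm across, 34 mm high, about 49 g. At the start the four stand in any order, at least 95 mm apart, on the brown straw mat (4 mm thick, on the counter) between robot and display step. Origin: centre of its underside; z up.
- cheese_smallest: The smallest of the four goat's cheeses: a loose upright drum, cream-white rind, straight sides, 32 mm across, 28 mm high, about 24 g. At the start the four stand in any order, at least 95 mm apart, on the brown straw mat (4 mm thick, on the counter) between robot and display step. Origin: centre of its underside; z up.
- slate_1: Slate 1 (the robot's left end (+y) of the row): one of four alike dark round slates, 78 mm across, 5 mm thick, fixed in a straight row, 95 mm between centres, on a low wooden step (110 x 540 mm, top 45 mm above the counter). Origin: centre of its underside; x across the row away from the robot, y along it to the left; step turned up to 0.1 rad.
- slate_2: Slate 2 (numbered from the robot's left): one of four alike dark round slates, 78 mm across, 5 mm thick, fixed in a straight row, 95 mm between centres, on a low wooden step (110 x 540 mm, top 45 mm above the counter). Origin: centre of its underside; x across the row away from the robot, y along it to the left; step turned up to 0.1 rad.
- slate_3: Slate 3 (numbered from the robot's left): one of four alike dark round slates, 78 mm across, 5 mm thick, fixed in a straight row, 95 mm between centres, on a low wooden step (110 x 540 mm, top 45 mm above the counter). Origin: centre of its underside; x across the row away from the robot, y along it to the left; step turned up to 0.1 rad.
- slate_4: Slate 4 (the robot's right end (-y) of the row): one of four alike dark round slates, 78 mm across, 5 mm thick, fixed in a straight row, 95 mm between centres, on a low wooden step (110 x 540 mm, top 45 mm above the counter). Origin: centre of its underside; x across the row away from the robot, y along it to the left; step turned up to 0.1 rad.
- price_ticket: Price ticket: a blank brown card with a cream border line, 52 mm wide, in a wire clip on a round steel foot 42 mm across; 64 mm high, 90 g, loose. It stands on the step, about 92 mm beyond the centre of the last slate, at the left or the right end of the row (the jar is at the other). Origin: centre of the foot's underside; the card's width lies along y, its face to +x.
- honey_jar: Small honey jar with a brass-coloured lid, 46 mm across and 58 mm high, 160 g, loose, on the display step beyond the end of the row where the ticket is not, about 92 mm from the centre of the last slate. Origin: centre of its underside.
Things that resemble listed ones, but are neither listed nor needed, are in the scene too. What is shaped like the cheese_largest but pink is not meant. What is shaped like the cheese_second but pink is not meant.

How it is judged:
By the outcome, as a careful person would: the job done as asked, in the order asked, and still so for the second after the job is handed in, with the robot touching nothing.
It also fails if it takes over 90 s, if anything falls off the work surface, if the arm or the gripper's body presses on something with over 40 N, if the wrist force passes 120 N, or if a joint passes its speed limit or range.

## Working session

There is one attempt and no reset: what is moved stays moved. The work goes in short steps, Python scripts to look and compute and a tool call to move; the robot and the scene stay as the last step left them, time stands still between calls to the robot, and variables do not carry over. Pictures are saved under pics/ and viewed, at most 14 in all, crops included, and the job is handed in when it is done.

Besides the shell and the picture viewer there is one more tool, called after "Call:" as a command line: name --pt "numbers of a row" for each row, then --argument value for the rest. move_arm: Moves the arm, as the interface text tells. Its arguments: {"type":"object","properties":{"motion":{"type":"array"},"grip_force":{"type":"number"}},"required":["motion"]}

```bash
mkdir -p pics; python3 - <<'E'
from bench import bot
import cv2
for n in ("scene","side"):
    c=bot.read_camera(n); cv2.imwrite(f"pics/{n}0.png",c["pixels"]); print(n,c["vfov"],c["cx"],c["cy"],c["R"],c["t"])
print(bot.get_state())
c=bot.read_camera("wrist");print(c["vfov"],c["tool_from_camera"])
E
```

```text
scene 51.28459186012286 322.9150301789021 229.31517915851776 [[ 0.3247438   0.94578212 -0.00613624]
 [ 0.80593736 -0.28011044 -0.52153917]
 [-0.49498124  0.16442119 -0.85320527]] [-0.15456287 -0.35710322  1.14423302]
side 47.59199540371972 329.958301871138 242.26904335370523 [[ 0.99838619 -0.05595061  0.0097238 ]
 [-0.02284012 -0.55237854 -0.83328043]
 [ 0.05199376  0.83171358 -0.55276502]] [-0.50148645  0.07923271  0.91262966]
{'time_s': 0.1, 'joints': array([-1.28692408e+00,  2.64651940e-01,  1.60523203e+00,  1.87776787e-05,
        1.27367591e+00, -3.69131325e-02]), 'joint_velocities': array([ 5.04396955e-04, -5.87680463e-04, -3.28597798e-03, -2.82072575e-05,
        1.66196461e-03,  1.56766250e-03]), 'joint_efforts': array([-4.94383967e-04, -5.03620327e+01, -3.58071363e+01,  7.30206608e-02,
        2.33191985e-02, -4.52773622e-05]), 'ee_pos': array([ 0.21265987, -0.6399818 ,  0.24853282]), 'orientation': array([-3.09934118e+00, -5.01410099e-01,  3.52397365e-04]), 'ft_force': array([-0.3112792 ,  0.92069455,  0.43393422]), 'wrist_torque': array([-0.06203814,  0.02752298, -0.06893691]), 'gripper_force': 0.0, 'finger_gap': 0.088029778555933}
58.33985334641005 [[-4.39592628e-04 -9.53323974e-01 -3.01949015e-01  7.81950122e-02]
 [ 9.99999721e-01 -2.36789644e-04 -7.08249576e-04  3.53853349e-04]
 [ 6.03692901e-04 -3.01949242e-01  9.53323812e-01 -1.33926153e-01]
 [ 0.00000000e+00  0.00000000e+00  0.00000000e+00  1.00000000e+00]]
```

View pics/scene0.png

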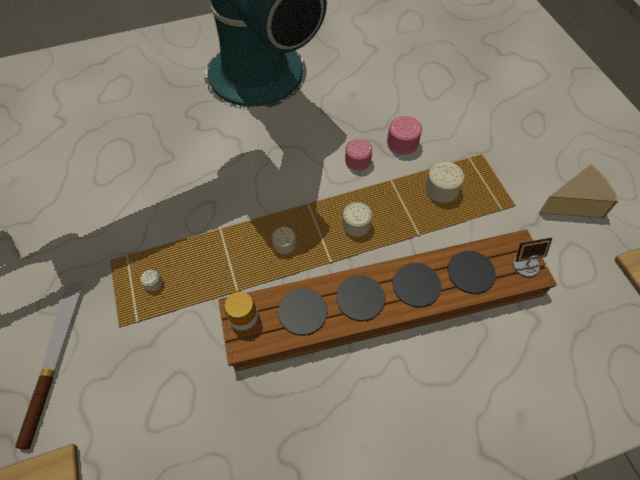

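View pics/side0.png

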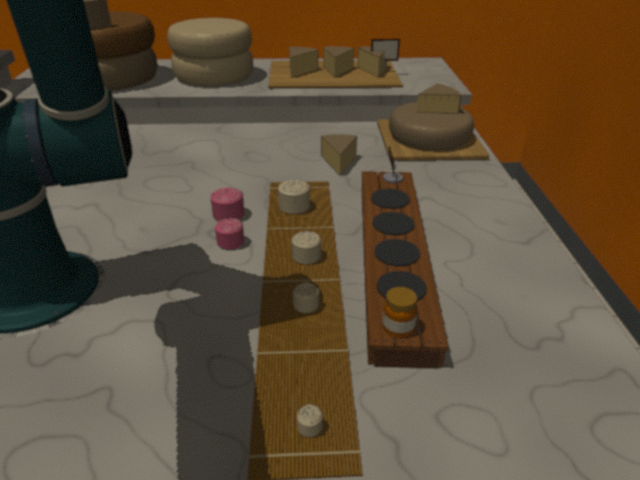

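The scene view shows four cream drums on the mat: largest ≈(445,182), second ≈(357,219), third ≈(284,240) in shadow, smallest ≈(151,280). The two pink drums at (405,135) and (358,155) are off the mat and pink, so they are not meant. The ticket is at (530,257), the +y end, and the jar at (240,312), the -y end. The slates are at (472,271), (417,284), (361,297) and (302,311). So largest goes to slate 1 and smallest to slate 4.

```bash
cat > h.py <<'E'
import numpy as np, cv2
from bench import bot
def f(c): return 240/np.tan(np.radians(c["vfov"])/2)
def RT(c,s=None):
    if "R" in c: return np.array(c["R"]),np.array(c["t"])
    T=np.eye(4);T[:3,:3]=cv2.Rodrigues(np.array(s["orientation"]))[0];T[:3,3]=s["ee_pos"]
    W=np.linalg.inv(T@np.array(c["tool_from_camera"]));return W[:3,:3],W[:3,3]
def ray(c,uv,z,s=None):
    R,t=RT(c,s);d=R.T@np.array([(uv[0]-c["cx"])/f(c),(uv[1]-c["cy"])/f(c),1]);o=-R.T@t
    return o+d*(z-o[2])/d[2]
def proj(c,X,s=None):
    R,t=RT(c,s);p=np.atleast_2d(X)@R.T+t
    return p[:,:2]/p[:,2:]*f(c)+[c["cx"],c["cy"]]
def circ(x,y,z,r):
    a=np.linspace(0,2*np.pi,60);return np.c_[x+r*np.cos(a),y+r*np.sin(a),0*a+z]
E
python3 - <<'E'
from h import *
c=bot.read_camera("scene");d=bot.read_camera("side")
im=c["pixels"];np.save("scene.npy",im)
hsv=cv2.cvtColor(im,cv2.COLOR_BGR2HSV)
m=((hsv[...,2]<95)&(hsv[...,1]<90)).astype(np.uint8)
n,l,st,ce=cv2.connectedComponentsWithStats(cv2.morphologyEx(m,cv2.MORPH_OPEN,np.ones((3,3))))
for i in range(1,n):
    if 900<st[i,4]<4000 and 230<ce[i][1]<340: 
        p=ray(c,ce[i],.05); print(ce[i],st[i],p.round(4), "side px",proj(d,p).round(1))
# cheese tops, rough read
for nm,uv,zt in [("L",(446,175),.054),("2",(357,213),.046),("3",(284,235),.038),("S",(150,276),.032)]:
    p=ray(c,uv,zt);print(nm,p.round(4),"side",proj(d,p).round(1))
big=cv2.resize(im[150:350,100:580],None,fx=1.66,fy=1.66,interpolation=cv2.INTER_CUBIC)
for i,(x0,y0) in enumerate([(400,140),(310,180),(240,200),(105,240)]):
    pass
tiles=[cv2.resize(im[y:y+75,x:x+100],None,fx=4,fy=4,interpolation=cv2.INTER_CUBIC) for x,y in [(395,145),(307,180),(234,205),(100,243)]]
cv2.imwrite("pics/tiles.png",np.vstack([np.hstack(tiles[:2]),np.hstack(tiles[2:])]))
E
```

```text
[471.24824056 271.5809341 ] [ 448  251   47   42 1563] [0.6327 0.2044 0.05  ] side px [[389.6 197.4]]
[416.46253071 284.46683047] [ 393  263   48   44 1628] [0.6245 0.1097 0.05  ] side px [[392.7 222.2]]
[360.33885275 297.66942637] [ 337  276   48   45 1691] [0.6163 0.0154 0.05  ] side px [[396.4 251.1]]
[302.41336353 311.31540204] [ 278  289   49   46 1766] [ 0.6082 -0.0792  0.05  ] side px [[400.7 285.4]]
[390.59666796 337.13793103] [ 236  294  315   86 2581] [0.6924 0.0355 0.05  ] side px [[437.8 243.5]]
L [0.4414 0.252  0.054 ] side [[293.7 186.1]]
2 [0.461  0.0694 0.046 ] side [[304.9 237.8]]
3 [ 0.4573 -0.0653  0.038 ] side [[304.1 288.5]]
S [ 0.4567 -0.3009  0.032 ] side [[306.9 411.9]]
```

View pics/tiles.png

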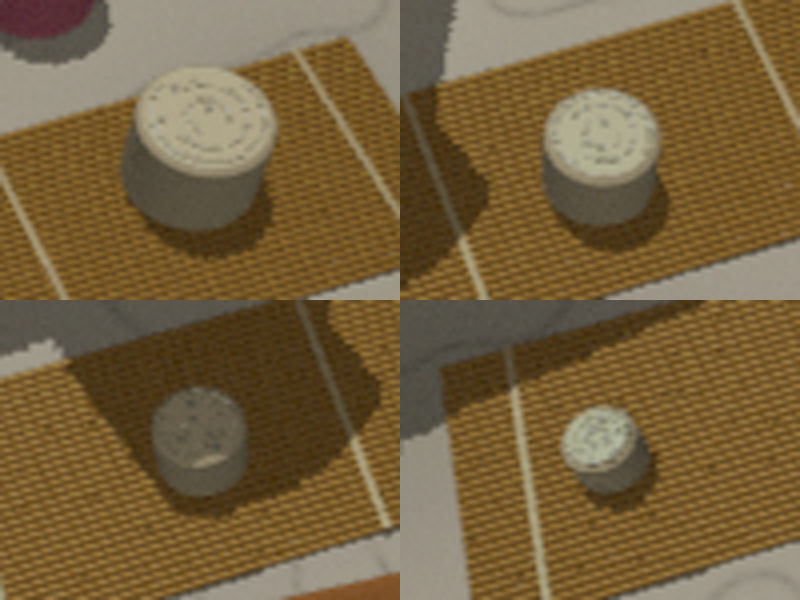

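Crop readings, in scene pixels: largest top centre (446.5,175.2), second (357.5,214), third (283.8,237) in shadow, smallest (150,278). All four are cream and on the mat, with sizes in proportion. The slates come out 95 mm apart, as they should, and the step's yaw is about -0.086 rad. First I turn the tool so that tool x = world y, tool y = world x and tool z = down.

Call:
move_arm --pt "0 0 -7.16 0 0 0 -1" --pt "0 0 -7.16 0 0 0 -1" --pt "0 0 -7.16 0 0 0 -1" --pt "0 0 -7.16 0 0 0 -1" --pt "0 0 -7.16 0 0 0 -1" --pt "0 0 -7.16 0 0 0 -1" --pt "0 0 -7.16 0 0 0 -1" --pt "0 0 -7.16 0 0 0 -1" --pt "0 0 -7.16 0 0 0 -1" --pt "0 0 -7.16 0 0 0 -1" --grip_force 12

```text
time_s: 1.08
ee_pos: [0.2128, -0.6404, 0.2495]
orientation: [-2.215, -2.228, -0.0]
ft_force: [-1.1, 0.7, -0.6]
finger_gap: 0.0883
gripper_force: 0.0
```

```bash
cat >> h.py <<'E'
def where():
    s=bot.get_state();R=cv2.Rodrigues(np.array(s["orientation"]))[0]
    print("t",round(s["time_s"],2),"tcp",np.round(s["ee_pos"],4),"yaw",round(np.degrees(np.arctan2(R[1,0],R[0,0])),2),"zaxis",R[:,2].round(4),"F",np.round(s["ft_force"],1),"gap",round(s["finger_gap"],4),"gf",s["gripper_force"]);return s
E
python3 - <<'E'
from h import *
where()
c=bot.read_camera("scene");d=bot.read_camera("side")
for nm,uv,zt in [("L",(446.5,175.2),.054),("2",(357.5,214),.046),("3",(283.8,237),.038),("S",(150,278),.032),("pinkL",(405,127),.05),("pink2",(358.5,148),.042)]:
    p=ray(c,uv,zt);print(nm,p.round(4),"side",proj(d,p).round(1))
E
```

```text
t 1.08 tcp [ 0.2128 -0.6404  0.2495] yaw 90.34 zaxis [-1.e-04  4.e-04 -1.e+00] F [-1.1  0.7 -0.6] gap 0.0883 gf 0.0
L [0.4422 0.2526 0.054 ] side [[294. 186.]]
2 [0.4633 0.0695 0.046 ] side [[306.2 237.7]]
3 [ 0.4611 -0.0668  0.038 ] side [[306.5 289.1]]
S [ 0.4605 -0.3014  0.032 ] side [[309.9 412.1]]
pinkL [0.3046 0.2308 0.05  ] side [[225.5 194. ]]
pink2 [0.3185 0.1275 0.042 ] side [[227.6 224.3]]
```

Call:
move_arm --pt "0 0 0 3.4 2.29 0 -1" --pt "0 0 0 3.4 2.29 0 -1" --pt "0 0 0 3.4 2.29 0 -1" --pt "0 0 0 3.4 2.29 0 -1" --pt "0 0 0 3.4 2.29 0 -1" --pt "0 0 0 3.4 2.29 0 -1" --pt "0 0 0 3.4 2.29 0 -1" --pt "0 0 0 3.4 2.29 0 -1" --pt "0 0 0 3.4 2.29 0 -1" --pt "0 0 0 3.4 2.29 0 -1"

```text
time_s: 2.02
ee_pos: [0.4427, -0.2988, 0.25]
orientation: [2.226, 2.216, 0.0]
ft_force: [0.6, -0.4, 0.4]
finger_gap: 0.088
gripper_force: 0.0
```

Call:
move_arm --pt "0 0 0 4 0 0 -1" --pt "0 0 0 4 0 0 -1" --pt "0 0 0 4 0 0 -1" --pt "0 0 0 4 0 0 -1" --pt "0 0 0 4 0 0 -1" --pt "0 0 0 4 0 0 -1" --pt "0 0 0 4 0 0 -1" --pt "0 0 0 4 0 0 -1" --pt "0 0 0 4 0 0 -1" --pt "0 0 0 4 0 0 -1"

```text
time_s: 2.85
ee_pos: [0.4416, 0.1013, 0.2501]
orientation: [2.226, 2.216, 0.002]
ft_force: [1.8, 0.1, 0.5]
finger_gap: 0.0878
gripper_force: 0.0
```

Call:
move_arm --pt "0 0 0 4 0 0 -1" --pt "0 0 0 4 0 0 -1" --pt "0 0 0 3 0 0 -1" --pt "0 0 0 0 0 0 -1" --pt "0 0 0 0 0 0 -1"

```text
time_s: 3.27
ee_pos: [0.4418, 0.2106, 0.2496]
orientation: [2.221, 2.222, -0.001]
ft_force: [0.0, -1.0, -0.8]
finger_gap: 0.088
gripper_force: 0.0
```

```bash
python3 - <<'E'
from h import *
s=where();c=bot.read_camera("wrist");im=c["pixels"].copy()
for p,h,r in [((.4422,.2526),.054,.033),((.4422,.2526),.004,.033)]:
    cv2.polylines(im,[proj(c,circ(*p,h,r),s).astype(int)],True,(0,0,255),1)
cv2.imwrite("pics/w1.png",im)
E
```

```text
t 3.27 tcp [0.4418 0.2106 0.2496] yaw 90.02 zaxis [-3.e-04 -5.e-04 -1.e+00] F [ 0.  -1.  -0.8] gap 0.088 gf 0.0
```

View pics/w1.png

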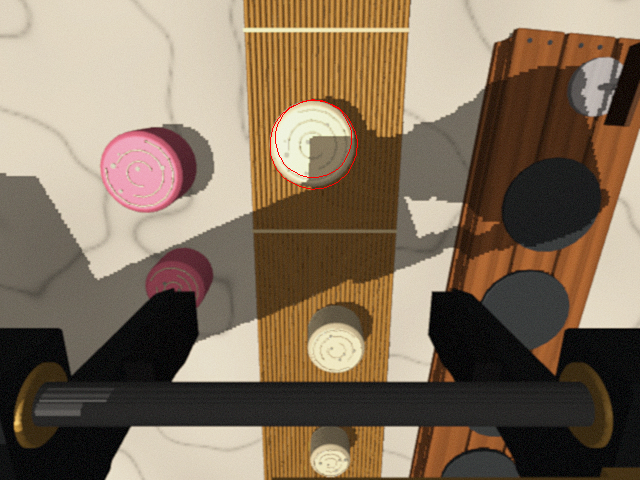

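The overlay matches the largest cheese (wrist image centre ≈(313,140)) to about 1 mm. I centre over it and descend.

Call:
move_arm --pt "0 0 0 2.1 0 0 -1" --pt "0 0 0 2.1 0.04 0 -1" --pt "0 0 0 0 0 4 -1" --pt "0 0 0 0 0 4 -1" --pt "0 0 0 0 0 4 -1" --pt "0 0 0 0 0 4 -1" --pt "0 0 0 0 0 3 -1" --pt "0 0 0 0 0 2.5 -1" --pt "0 0 0 0 0 1.2 -1" --pt "0 0 0 0 0 0 -1"

```text
time_s: 4.15
ee_pos: [0.4404, 0.2487, 0.0199]
orientation: [-2.224, -2.216, 0.01]
ft_force: [-0.6, -0.7, -0.1]
finger_gap: 0.0883
gripper_force: 0.0
```

Call:
move_arm --pt "0 0 0 0 0 0 1" --pt "0 0 0 0 0 0 1" --pt "0 0 0 0 0 0 1" --pt "0 0 0 0 0 0 1" --pt "0 0 0 0 0 0 1" --pt "0 0 0 0 0 0 1" --grip_force 12

```text
time_s: 4.65
ee_pos: [0.4436, 0.2519, 0.0246]
orientation: [2.221, 2.22, 0.004]
ft_force: [-1.3, -1.6, 7.4]
finger_gap: 0.0659
gripper_force: 12.0
```

Call:
move_arm --pt "0 0 0 0 0 -2 1" --pt "0 0 0 0 0 -4 1" --pt "0 0 0 0 0 -4 1" --pt "0 0 0 0 0 -2 1" --pt "0 0 0 -0.95 3.78 0 1" --pt "0 0 0 -0.95 3.78 0 1" --pt "0 0 0 -0.95 3.78 0 1" --pt "0 0 0 -0.95 3.78 0 1" --pt "0 0 0 -0.95 3.78 0 1" --pt "0 0 0 0 0 0 1"

```text
time_s: 5.48
ee_pos: [0.6384, 0.2019, 0.1432]
orientation: [2.221, 2.215, 0.007]
ft_force: [0.9, 1.1, -2.1]
finger_gap: 0.0657
gripper_force: 12.0
```

Call:
move_arm --pt "0 0 0 0 0 3 1" --pt "0 0 0 0 0 2.5 1" --pt "0 0 0 0 0 1 1" --pt "0 0 0 0 0 0 1" --pt "0 0 0 0 0 0 1" --pt "0 0 0 0 0 0 1"

```text
time_s: 5.98
ee_pos: [0.6324, 0.2043, 0.0794]
orientation: [2.221, 2.221, 0.003]
ft_force: [0.5, 0.0, -2.0]
finger_gap: 0.0654
gripper_force: 12.0
```

```bash
python3 - <<'E'
from h import *
s=where();ims=[]
for n in ("scene","side"):
    c=bot.read_camera(n);im=cv2.resize(c["pixels"],None,fx=4,fy=4,interpolation=cv2.INTER_CUBIC)
    p=s["ee_pos"]
    for q,col in [(circ(.6327,.2044,.05,.039),(0,255,0))]:
        cv2.polylines(im,[(proj(c,q)*4+1.5).astype(int)],True,col,1)
    u=(proj(c,[.6327,.2044,.06])[0]*4).astype(int)
    ims.append(im[u[1]-250:u[1]+200,u[0]-200:u[0]+200])
cv2.imwrite("pics/p1.png",np.hstack(ims))
E
```

```text
t 5.98 tcp [0.6324 0.2043 0.0794] yaw 90.0 zaxis [ 2.4e-03  7.0e-04 -1.0e+00] F [ 0.5  0.  -2. ] gap 0.0654 gf 11.999895181506872
```

View pics/p1.png

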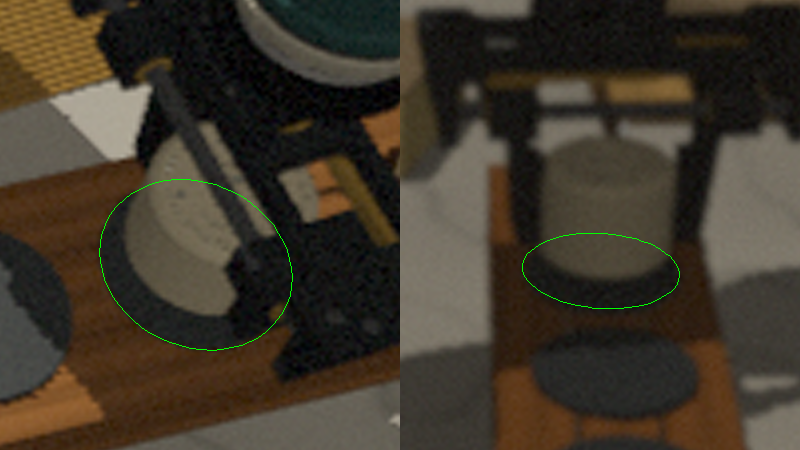

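The largest cheese hangs over slate 1 within about 2 mm of centre, some 9 mm above it. I lower it slowly.

Call:
move_arm --pt "0 0 0 0 0 0.3 1" --pt "0 0 0 0 0 0.2 1" --pt "0 0 0 0 0 0.1 1" --pt "0 0 0 0 0 0.1 1" --pt "0 0 0 0 0 0.05 1" --pt "0 0 0 0 0 0 1" --pt "0 0 0 0 0 0 1" --pt "0 0 0 0 0 0 1"

```text
time_s: 6.75
ee_pos: [0.6315, 0.2038, 0.0707]
orientation: [-2.222, -2.221, 0.0]
ft_force: [-3.5, -0.7, 4.0]
finger_gap: 0.0654
gripper_force: 12.0
```

Call:
move_arm --pt "0 0 0 0 0 0.05 1" --pt "0 0 0 0 0 0.05 1" --pt "0 0 0 0 0 0 1" --pt "0 0 0 0 0 0 1"

```text
time_s: 7.08
ee_pos: [0.6315, 0.2038, 0.0706]
orientation: [-2.222, -2.221, 0.0]
ft_force: [-6.3, -1.3, 9.2]
finger_gap: 0.0656
gripper_force: 12.0
```

Call:
move_arm --pt "0 0 0 0 0 0 -0.6" --pt "0 0 0 0 0 0 -0.7" --pt "0 0 0 0 0 0 -1" --pt "0 0 0 0 0 0 -1" --pt "0 0 0 0 0 0 -1" --pt "0 0 0 0 0 0 -1"

```text
time_s: 7.58
ee_pos: [0.6315, 0.2038, 0.0689]
orientation: [-2.222, -2.221, 0.0]
ft_force: [-0.4, -0.4, 0.4]
finger_gap: 0.0884
gripper_force: 0.0
```

Call:
move_arm --pt "0 0 0 0 0 -1 -1" --pt "0 0 0 0 0 -2 -1" --pt "0 0 0 0 0 -3 -1" --pt "0 0 0 0 0 -4 -1" --pt "0 0 0 0 0 -4 -1" --pt "0 0 0 -2.7 -3.15 0 -1" --pt "0 0 0 -2.7 -3.15 0 -1" --pt "0 0 0 -2.7 -3.15 0 -1" --pt "0 0 0 -2.7 -3.15 0 -1" --pt "0 0 0 -2.7 -3.15 0 -1"

```text
time_s: 8.42
ee_pos: [0.4726, 0.068, 0.21]
orientation: [2.22, 2.221, 0.001]
ft_force: [-0.1, -0.8, 0.9]
finger_gap: 0.0883
gripper_force: 0.0
```

Call:
move_arm --pt "0 0 0 0 0 0 -1" --pt "0 0 0 0 0 0 -1" --pt "0 0 0 0 0 0 -1"

```text
time_s: 8.67
ee_pos: [0.4749, 0.0689, 0.2104]
orientation: [2.221, 2.219, 0.004]
ft_force: [0.1, -0.3, -0.3]
finger_gap: 0.0881
gripper_force: 0.0
```

```bash
python3 - <<'E'
from h import *
s=where();c=bot.read_camera("wrist");im=c["pixels"].copy()
for p,h,r in [((.6327,.2044),.05,.039),((.6327,.2044),.1,.033),((.6245,.1097),.05,.039),((.4633,.0695),.046,.0265)]:
    cv2.polylines(im,[proj(c,circ(*p,h,r),s).astype(int)],True,(0,255,0),1)
cv2.imwrite("pics/w2.png",im)
E
```

```text
t 8.67 tcp [0.4749 0.0689 0.2104] yaw 89.94 zaxis [ 2.8e-03  6.0e-04 -1.0e+00] F [ 0.1 -0.3 -0.3] gap 0.0881 gf 0.0
```

View pics/w2.png

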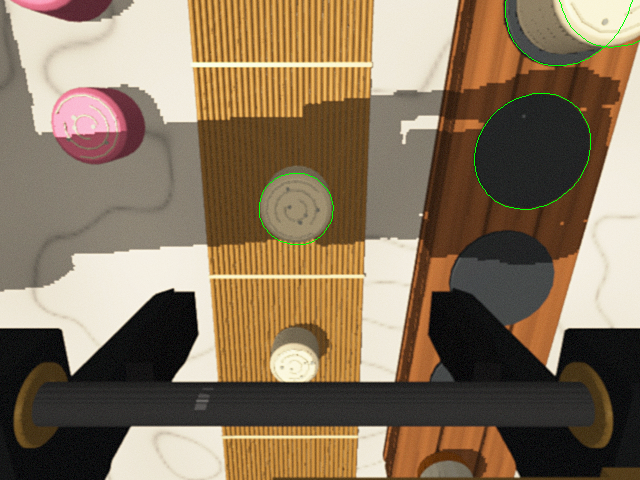

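The largest stands centred on slate 1. The second cheese at (296,208) matches its overlay, as does slate 2 at (532,151). Picking the second.

Call:
move_arm --pt "0 0 0 0.05 -1.15 1 -1" --pt "0 0 0 0 0 3.5 -1" --pt "0 0 0 0 0 4 -1" --pt "0 0 0 0 0 4 -1" --pt "0 0 0 0 0 3 -1" --pt "0 0 0 0 0 2.5 -1" --pt "0 0 0 0 0 1 -1" --pt "0 0 0 0 0 0 -1" --pt "0 0 0 0 0 0 -1"

```text
time_s: 9.47
ee_pos: [0.4638, 0.0701, 0.0192]
orientation: [-2.221, -2.222, -0.0]
ft_force: [0.7, 0.2, 0.1]
finger_gap: 0.0883
gripper_force: 0.0
```

Call:
move_arm --pt "0 0 0 0 0 0 1" --pt "0 0 0 0 0 0 1" --pt "0 0 0 0 0 0 1" --pt "0 0 0 0 0 0 1" --pt "0 0 0 0 0 0 1" --pt "0 0 0 0 0 0 1" --pt "0 0 0 0 0 0 1" --pt "0 0 0 0 0 0 1" --grip_force 10

```text
time_s: 10.13
ee_pos: [0.4628, 0.0694, 0.0196]
orientation: [2.222, 2.221, 0.001]
ft_force: [-0.3, -0.4, 4.3]
finger_gap: 0.0527
gripper_force: 10.0
```

Call:
move_arm --pt "0 0 0 0 0 -2 1" --pt "0 0 0 0 0 -4 1" --pt "0 0 0 0 0 -4 1" --pt "0 0 0 0 0 -2 1" --pt "0 0 0 0.81 3.23 0 1" --pt "0 0 0 0.81 3.23 0 1" --pt "0 0 0 0.81 3.23 0 1" --pt "0 0 0 0.81 3.23 0 1" --pt "0 0 0 0.81 3.23 0 1" --pt "0 0 0 0 0 0 1"

```text
time_s: 10.97
ee_pos: [0.6292, 0.1109, 0.1387]
orientation: [2.22, 2.22, 0.005]
ft_force: [0.7, 0.2, -0.5]
finger_gap: 0.0526
gripper_force: 10.0
```

Call:
move_arm --pt "0 0 0 0 0 3 1" --pt "0 0 0 0 0 2.5 1" --pt "0 0 0 0 0 1 1" --pt "0 0 0 0 0 0 1" --pt "0 0 0 0 0 0 1" --pt "0 0 0 0 0 0 1"

```text
time_s: 11.47
ee_pos: [0.6247, 0.1098, 0.0756]
orientation: [2.221, 2.22, 0.002]
ft_force: [0.3, -0.4, -1.1]
finger_gap: 0.053
gripper_force: 10.0
```

Call:
move_arm --pt "0 0 0 0 0 0.3 1" --pt "0 0 0 0 0 0.2 1" --pt "0 0 0 0 0 0.1 1" --pt "0 0 0 0 0 0.1 1" --pt "0 0 0 0 0 0.05 1" --pt "0 0 0 0 0 0 1" --pt "0 0 0 0 0 0 1" --pt "0 0 0 0 0 0 1"

```text
time_s: 12.13
ee_pos: [0.624, 0.1098, 0.0667]
orientation: [2.222, 2.221, 0.0]
ft_force: [-0.1, 0.2, -0.8]
finger_gap: 0.0525
gripper_force: 10.0
```

Not quite in contact yet, so I go down 0.5 mm per row.

Call:
move_arm --pt "0 0 0 0 0 0.05 1" --pt "0 0 0 0 0 0.05 1" --pt "0 0 0 0 0 0 1" --pt "0 0 0 0 0 0 1"

```text
time_s: 12.47
ee_pos: [0.624, 0.1098, 0.0657]
orientation: [-2.222, -2.221, -0.0]
ft_force: [0.3, 0.4, 0.1]
finger_gap: 0.053
gripper_force: 10.0
```

Call:
move_arm --pt "0 0 0 0 0 0.03 1" --pt "0 0 0 0 0 0.03 1" --pt "0 0 0 0 0 0 1" --pt "0 0 0 0 0 0 1"

```text
time_s: 12.8
ee_pos: [0.624, 0.1098, 0.0656]
orientation: [2.222, 2.221, 0.0]
ft_force: [-1.9, -0.8, 4.7]
finger_gap: 0.0523
gripper_force: 10.0
```

Call:
move_arm --pt "0 0 0 0 0 0 -0.3" --pt "0 0 0 0 0 0 -0.4" --pt "0 0 0 0 0 0 -1" --pt "0 0 0 0 0 0 -1" --pt "0 0 0 0 0 0 -1" --pt "0 0 0 0 0 0 -1" --pt "0 0 0 0 0 -1 -1" --pt "0 0 0 0 0 -3 -1" --pt "0 0 0 0 0 -4 -1" --pt "0 0 0 0 0 -4 -1"

```text
time_s: 13.63
ee_pos: [0.6228, 0.1096, 0.1856]
orientation: [-2.221, -2.22, 0.004]
ft_force: [0.3, -0.0, 0.0]
finger_gap: 0.0882
gripper_force: 0.0
```

Call:
move_arm --pt "0 0 0 -2.94 -2.72 0 -1" --pt "0 0 0 -2.94 -2.72 0 -1" --pt "0 0 0 -2.94 -2.72 0 -1" --pt "0 0 0 -2.94 -2.72 0 -1" --pt "0 0 0 -2.94 -2.72 0 -1" --pt "0 0 0 -2.94 -2.72 0 -1" --pt "0 0 0 0 0 0 -1" --pt "0 0 0 0 0 0 -1" --pt "0 0 0 0 0 0 -1"

```text
time_s: 14.38
ee_pos: [0.4615, -0.0666, 0.1861]
orientation: [2.222, 2.219, 0.003]
ft_force: [0.4, -0.3, 0.3]
finger_gap: 0.0883
gripper_force: 0.0
```

```bash
python3 - <<'E'
from h import *
s=where();c=bot.read_camera("wrist");im=c["pixels"].copy()
for p,h,r in [((.6245,.1097),.05,.039),((.6245,.1097),.092,.0265),((.6163,.0154),.05,.039),((.4611,-.0668),.038,.021),((.6082,-.0792),.05,.039)]:
    cv2.polylines(im,[proj(c,circ(*p,h,r),s).astype(int)],True,(0,255,0),1)
cv2.imwrite("pics/w3.png",im)
E
```

```text
t 14.38 tcp [ 0.4615 -0.0666  0.1861] yaw 89.92 zaxis [ 2.3e-03  2.0e-04 -1.0e+00] F [ 0.4 -0.3  0.3] gap 0.0883 gf 0.0
```

View pics/w3.png

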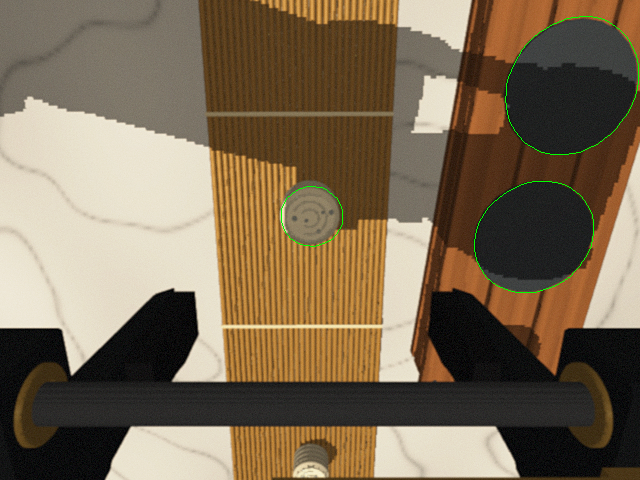

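The third cheese at (312,216) matches its overlay, and slates 3 and 4 line up too. Picking the third.

Call:
move_arm --pt "0 0 0 0 0 2 -1" --pt "0 0 0 0 0 4 -1" --pt "0 0 0 0 0 4 -1" --pt "0 0 0 0 0 3.5 -1" --pt "0 0 0 0 0 2.4 -1" --pt "0 0 0 0 0 1 -1" --pt "0 0 0 0 0 0 -1" --pt "0 0 0 0 0 0 -1"

```text
time_s: 15.1
ee_pos: [0.4625, -0.0656, 0.0166]
orientation: [2.219, 2.223, 0.001]
ft_force: [0.4, 0.1, -0.4]
finger_gap: 0.0882
gripper_force: 0.0
```

Call:
move_arm --pt "0 0 0 0 0 0 1" --pt "0 0 0 0 0 0 1" --pt "0 0 0 0 0 0 1" --pt "0 0 0 0 0 0 1" --pt "0 0 0 0 0 0 1" --pt "0 0 0 0 0 0 1" --pt "0 0 0 0 0 0 1" --pt "0 0 0 0 0 0 1" --pt "0 0 0 0 0 0 1" --grip_force 8

```text
time_s: 15.85
ee_pos: [0.4606, -0.0666, 0.0161]
orientation: [-2.222, -2.221, 0.0]
ft_force: [-0.3, 0.0, 0.7]
finger_gap: 0.0414
gripper_force: 8.0
```

Call:
move_arm --pt "0 0 0 0 0 -2 1" --pt "0 0 0 0 0 -4 1" --pt "0 0 0 0 0 -4 1" --pt "0 0 0 0 0 -2 1" --pt "0 0 0 1.64 3.11 0 1" --pt "0 0 0 1.64 3.11 0 1" --pt "0 0 0 1.64 3.11 0 1" --pt "0 0 0 1.64 3.11 0 1" --pt "0 0 0 1.64 3.11 0 1" --pt "0 0 0 0 0 0 1"

```text
time_s: 16.68
ee_pos: [0.6215, 0.018, 0.1362]
orientation: [2.218, 2.221, 0.006]
ft_force: [0.0, -1.0, 0.2]
finger_gap: 0.0418
gripper_force: 8.0
```

Call:
move_arm --pt "0 0 0 0 0 3 1" --pt "0 0 0 0 0 2.5 1" --pt "0 0 0 0 0 1 1" --pt "0 0 0 0 0 0 1" --pt "0 0 0 0 0 0 1" --pt "0 0 0 0 0 0 1"

```text
time_s: 17.18
ee_pos: [0.6171, 0.0151, 0.0725]
orientation: [2.221, 2.22, 0.002]
ft_force: [0.7, 0.4, -1.1]
finger_gap: 0.0417
gripper_force: 8.0
```

Call:
move_arm --pt "0 0 0 0 0 0.3 1" --pt "0 0 0 0 0 0.2 1" --pt "0 0 0 0 0 0.1 1" --pt "0 0 0 0 0 0.1 1" --pt "0 0 0 0 0 0.1 1" --pt "0 0 0 0 0 0 1" --pt "0 0 0 0 0 0 1" --pt "0 0 0 0 0 0 1"

```text
time_s: 17.85
ee_pos: [0.6163, 0.0154, 0.0631]
orientation: [-2.222, -2.221, 0.0]
ft_force: [-0.6, 0.5, -0.2]
finger_gap: 0.0417
gripper_force: 8.0
```

Call:
move_arm --pt "0 0 0 0 0 0.05 1" --pt "0 0 0 0 0 0.05 1" --pt "0 0 0 0 0 0 1" --pt "0 0 0 0 0 0 1"

```text
time_s: 18.18
ee_pos: [0.6163, 0.0154, 0.0621]
orientation: [2.222, 2.221, 0.0]
ft_force: [-0.4, 0.6, 0.2]
finger_gap: 0.0415
gripper_force: 8.0
```

Call:
move_arm --pt "0 0 0 0 0 0.03 1" --pt "0 0 0 0 0 0.02 1" --pt "0 0 0 0 0 0 1" --pt "0 0 0 0 0 0 1"

```text
time_s: 18.52
ee_pos: [0.6164, 0.0154, 0.0621]
orientation: [2.222, 2.221, 0.0]
ft_force: [-2.1, -0.3, 4.9]
finger_gap: 0.0416
gripper_force: 8.0
```

Call:
move_arm --pt "0 0 0 0 0 0 -0.05" --pt "0 0 0 0 0 0 -0.15" --pt "0 0 0 0 0 0 -1" --pt "0 0 0 0 0 0 -1" --pt "0 0 0 0 0 0 -1" --pt "0 0 0 0 0 0 -1" --pt "0 0 0 0 0 -1 -1" --pt "0 0 0 0 0 -3 -1" --pt "0 0 0 0 0 -4 -1" --pt "0 0 0 0 0 -4 -1"

```text
time_s: 19.35
ee_pos: [0.615, 0.0154, 0.1819]
orientation: [-2.22, -2.219, 0.003]
ft_force: [0.5, -0.3, 0.0]
finger_gap: 0.0881
gripper_force: 0.0
```

Call:
move_arm --pt "0 0 0 -3.52 -1.73 0 -1" --pt "0 0 0 -3.52 -1.73 0 -1" --pt "0 0 0 -3.52 -1.73 0 -1" --pt "0 0 0 -3.52 -1.73 0 -1" --pt "0 0 0 -3.52 -1.73 0 -1" --pt "0 0 0 -3.52 -1.73 0 -1" --pt "0 0 0 -3.52 -1.73 0 -1" --pt "0 0 0 -3.52 -1.73 0 -1" --pt "0 0 0 -3.52 -1.73 0 -1" --pt "0 0 0 0 0 0 -1"

```text
time_s: 20.18
ee_pos: [0.4578, -0.3068, 0.1825]
orientation: [2.226, 2.214, -0.004]
ft_force: [0.4, 0.4, -0.7]
finger_gap: 0.0879
gripper_force: 0.0
```

Call:
move_arm --pt "0 0 0 0 0 0 -1" --pt "0 0 0 0 0 0 -1"

```text
time_s: 20.35
ee_pos: [0.4605, -0.3012, 0.1819]
orientation: [2.223, 2.22, 0.001]
ft_force: [0.6, 0.5, -0.4]
finger_gap: 0.0883
gripper_force: 0.0
```

```bash
python3 - <<'E'
from h import *
s=where();c=bot.read_camera("wrist");im=c["pixels"].copy()
for p,h,r in [((.4605,-.3014),.032,.016),((.6082,-.0792),.05,.039)]:
    cv2.polylines(im,[proj(c,circ(*p,h,r),s).astype(int)],True,(0,255,0),1)
cv2.imwrite("pics/w4.png",im)
E
```

```text
t 20.35 tcp [ 0.4605 -0.3012  0.1819] yaw 89.91 zaxis [ 5.e-04  4.e-04 -1.e+00] F [ 0.6  0.5 -0.4] gap 0.0883 gf 0.0
```

View pics/w4.png

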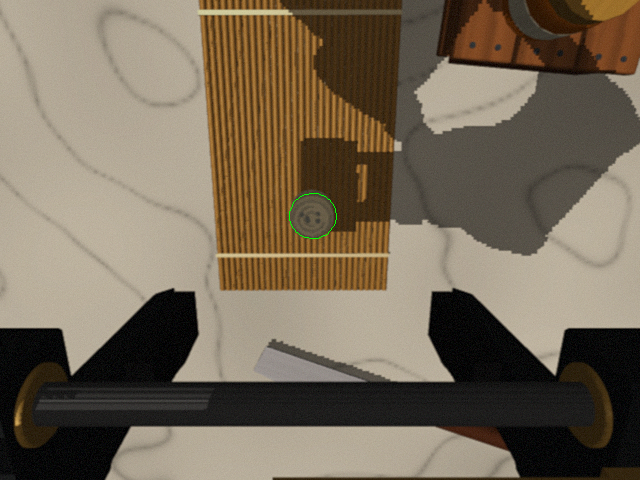

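The smallest at (313,216) matches its overlay, and the knife lies clear of the fingers. Picking it.

Call:
move_arm --pt "0 0 0 0 0 2 -1" --pt "0 0 0 0 0 4 -1" --pt "0 0 0 0 0 4 -1" --pt "0 0 0 0 0 3.5 -1" --pt "0 0 0 0 0 2.2 -1" --pt "0 0 0 0 0 0.8 -1" --pt "0 0 0 0 0 0 -1" --pt "0 0 0 0 0 0 -1"

```text
time_s: 21.07
ee_pos: [0.4617, -0.2999, 0.017]
orientation: [2.219, 2.224, 0.0]
ft_force: [-0.4, -0.5, -0.5]
finger_gap: 0.0879
gripper_force: 0.0
```

Call:
move_arm --pt "0 0 0 0 0 0 1" --pt "0 0 0 0 0 0 1" --pt "0 0 0 0 0 0 1" --pt "0 0 0 0 0 0 1" --pt "0 0 0 0 0 0 1" --pt "0 0 0 0 0 0 1" --pt "0 0 0 0 0 0 1" --pt "0 0 0 0 0 0 1" --pt "0 0 0 0 0 0 1" --pt "0 0 0 0 0 0 1" --grip_force 6

```text
time_s: 21.9
ee_pos: [0.4604, -0.3014, 0.0166]
orientation: [-2.222, -2.221, 0.0]
ft_force: [0.3, 0.1, 0.2]
finger_gap: 0.0317
gripper_force: 6.0
```

Call:
move_arm --pt "0 0 0 0 0 -2 1" --pt "0 0 0 0 0 -4 1" --pt "0 0 0 0 0 -4 1" --pt "0 0 0 0 0 -4 1" --pt "0 0 0 0 0 0 1" --pt "0 0 0 3.17 2.11 0 1" --pt "0 0 0 3.17 2.11 0 1" --pt "0 0 0 3.17 2.11 0 1" --pt "0 0 0 3.17 2.11 0 1" --pt "0 0 0 3.17 2.11 0 1"

```text
time_s: 22.73
ee_pos: [0.5666, -0.1415, 0.1565]
orientation: [2.222, 2.22, 0.0]
ft_force: [0.1, -1.0, -0.1]
finger_gap: 0.0316
gripper_force: 6.0
```

Call:
move_arm --pt "0 0 0 3.17 2.11 0 1" --pt "0 0 0 3.2 2.12 0 1" --pt "0 0 0 0 0 0 1" --pt "0 0 0 0 0 0 1" --pt "0 0 0 0 0 3 1" --pt "0 0 0 0 0 3 1" --pt "0 0 0 0 0 2.5 1" --pt "0 0 0 0 0 0 1" --pt "0 0 0 0 0 0 1" --pt "0 0 0 0 0 0 1"

```text
time_s: 23.57
ee_pos: [0.6088, -0.0802, 0.0727]
orientation: [2.222, 2.219, 0.001]
ft_force: [0.8, -0.1, 0.1]
finger_gap: 0.0319
gripper_force: 6.0
```

Call:
move_arm --pt "0 0 0 0 0 0.3 1" --pt "0 0 0 0 0 0.2 1" --pt "0 0 0 0 0 0.1 1" --pt "0 0 0 0 0 0.1 1" --pt "0 0 0 0 0 0.1 1" --pt "0 0 0 0 0 0 1" --pt "0 0 0 0 0 0 1" --pt "0 0 0 0 0 0 1"

```text
time_s: 24.23
ee_pos: [0.6083, -0.0791, 0.0636]
orientation: [-2.222, -2.221, 0.0]
ft_force: [0.1, 0.7, -1.1]
finger_gap: 0.0317
gripper_force: 6.0
```

Call:
move_arm --pt "0 0 0 0 0 0.05 1" --pt "0 0 0 0 0 0.04 1" --pt "0 0 0 0 0 0 1" --pt "0 0 0 0 0 0 1"

```text
time_s: 24.57
ee_pos: [0.6083, -0.0792, 0.0626]
orientation: [-2.222, -2.221, 0.0]
ft_force: [-1.2, -1.0, 0.8]
finger_gap: 0.0317
gripper_force: 6.0
```

Call:
move_arm --pt "0 0 0 0 0 0.03 1" --pt "0 0 0 0 0 0.02 1" --pt "0 0 0 0 0 0 1" --pt "0 0 0 0 0 0 1"

```text
time_s: 24.9
ee_pos: [0.6083, -0.0792, 0.0625]
orientation: [2.222, 2.221, 0.0]
ft_force: [-2.3, 0.0, 3.7]
finger_gap: 0.0315
gripper_force: 6.0
```

Call:
move_arm --pt "0 0 0 0 0 0 0.2" --pt "0 0 0 0 0 0 0.1" --pt "0 0 0 0 0 0 -0.6" --pt "0 0 0 0 0 0 -0.6" --pt "0 0 0 0 0 0 -0.6" --pt "0 0 0 0 0 0 -0.6" --pt "0 0 0 0 0 -1 -0.6" --pt "0 0 0 0 0 -3 -0.6" --pt "0 0 0 0 0 -4 -0.6" --pt "0 0 0 0 0 -4 -0.6"

```text
time_s: 25.73
ee_pos: [0.6071, -0.079, 0.1828]
orientation: [-2.22, -2.219, 0.003]
ft_force: [1.0, 0.7, 0.3]
finger_gap: 0.0702
gripper_force: 0.0
```

Call:
move_arm --pt "0 0 0 0 0 -4 -0.6" --pt "0 0 0 -3 -2 0 -0.6" --pt "0 0 0 -3.5 -2 0 -0.6" --pt "0 0 0 -3.5 -2 0 -0.6" --pt "0 0 0 -3.5 -2 0 -0.6" --pt "0 0 0 -3.5 -2 0 -0.6" --pt "0 0 0 -3.5 -2 0 -0.6" --pt "0 0 0 0 0 0 -0.6" --pt "0 0 0 0 0 0 -0.6" --pt "0 0 0 0 0 0 -0.6"

```text
time_s: 26.57
ee_pos: [0.4884, -0.2842, 0.2228]
orientation: [2.223, 2.219, 0.001]
ft_force: [0.1, -0.1, 0.5]
finger_gap: 0.0703
gripper_force: 0.0
```

```bash
python3 - <<'E'
from h import *
where();ims=[]
S=[(.6327,.2044,.05,.033),(.6245,.1097,.042,.0265),(.6163,.0154,.034,.021),(.6082,-.0792,.028,.016)]
for n,k in (("scene",(200,190,380,200)),("side",(340,130,120,220))):
    c=bot.read_camera(n);im=cv2.resize(c["pixels"],None,fx=2,fy=2,interpolation=cv2.INTER_CUBIC)
    for x,y,h,r in S:
        for z,rr in ((.05,.039),(.05+h,r)): cv2.polylines(im,[(proj(c,circ(x,y,z,rr))*2+.5).astype(int)],True,(0,255,0),1)
    x,y,w,h=[2*v for v in k];ims.append(im[y:y+h,x:x+w])
H=max(i.shape[0] for i in ims);ims=[cv2.copyMakeBorder(i,0,H-i.shape[0],0,0,0) for i in ims]
o=np.hstack(ims);o=cv2.resize(o,None,fx=.8,fy=.8);print(o.shape);cv2.imwrite("pics/fin.png",o)
E
```

```text
t 26.57 tcp [ 0.4884 -0.2842  0.2228] yaw 89.91 zaxis [ 9.e-04  2.e-04 -1.e+00] F [ 0.1 -0.1  0.5] gap 0.0703 gf 0.0
(352, 800, 3)
```

View pics/fin.png

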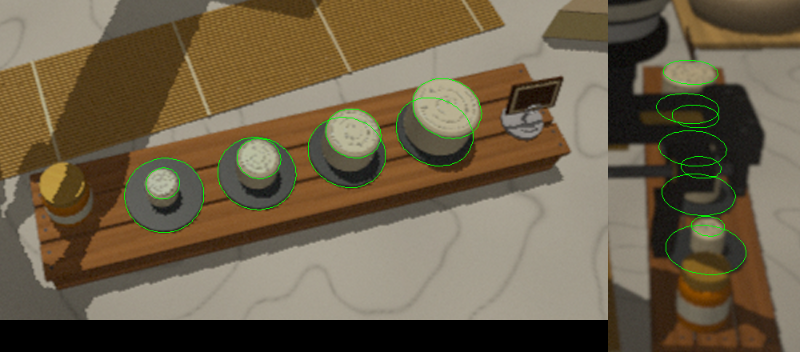

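The final view shows all four cheeses upright and centred on their overlays, graded from the ticket (530,100) down to the jar (68,190). The ticket and jar still stand. The arm is clear, so I hand in.

```bash
python3 -c "
from bench import bot
print(bot.finish_job())"
```

```text
the job is handed in; nothing more can be done
None
```

The four cheeses stand upright and centred on slates 1 to 4, largest beside the ticket and smallest beside the jar, with ticket and jar still standing; I handed the job in at about 27 s, and no verdict was returned.

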